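# Put three carved ornaments back in their own pattern trays

## Task

The three carved ornaments have each been put in the wrong pattern tray: first park one of them in the spare tray (the one without a paper pattern), then sort them out so that each lies, carved face up, in the middle of the pocket of the tray whose paper pattern has its outline, round, square or oblong. Leave the glue pot and the tin standing where they are.

Things in the scene. Friction and masses are not known exactly. Their poses are not given: they have to be found in the camera images.
- rosette: carved rosette boss of pale wood: a round disc 56 mm in diameter, 35 mm thick, eight small petals on its top. Origin in the middle of its underside, z up (carved face up). 40 to 90 g. At the start it lies in the pocket of the wrong tray.
- corner: carved corner block of pale wood: 54 mm square, 36 mm thick, with turned rings on its top (to 40 mm). Origin in the middle of its underside, z up, x and y square to its sides. 50 to 100 g. At the start it lies in the pocket of the wrong tray.
- reeded: reeded block of pale wood: oblong, 72 mm along its x, 34 mm along its y, 36 mm thick, three dark reeds along its top (to 38 mm). Origin in the middle of its underside, z up. 40 to 90 g. At the start it lies in the pocket of the wrong tray.
- tray_round: fixed dark wooden tray, 172 x 108 mm. Square pocket 96 x 96 mm inside, floor 5 mm above the bench, rim 6 mm thick, its top 10 mm above the bench. Origin under the pocket's middle, at bench height; +x points away from the robot to a flat ledge (middle at x = 86 mm); z up. On the ledge is glued a round white paper pattern, 50 mm across: the rosette's tray.
- tray_square: fixed dark wooden tray, 172 x 108 mm. Square pocket 96 x 96 mm inside, floor 5 mm above the bench, rim 6 mm thick, its top 10 mm above the bench. Origin under the pocket's middle, at bench height; +x points away from the robot to a flat ledge (middle at x = 86 mm); z up. On the ledge is glued a square white paper pattern, 50 mm: the corner block's tray.
- tray_oblong: fixed dark wooden tray, 172 x 108 mm. Square pocket 96 x 96 mm inside, floor 5 mm above the bench, rim 6 mm thick, its top 10 mm above the bench. Origin under the pocket's middle, at bench height; +x points away from the robot to a flat ledge (middle at x = 86 mm); z up. On the ledge is glued an oblong white paper pattern, 72 mm by 30 mm: the reeded block's tray.
- tray_spare: fixed dark wooden tray, 172 x 108 mm. Square pocket 96 x 96 mm inside, floor 5 mm above the bench, rim 6 mm thick, its top 10 mm above the bench. Origin under the pocket's middle, at bench height; +x points away from the robot to a flat ledge (middle at x = 86 mm); z up. The ledge is bare, with no pattern: the spare tray, empty at the start.
- pot: white plastic glue pot with a lid, 52 mm in diameter, 80 mm tall, standing loose on the bench between the trays. Origin in the middle of its underside. Not to be moved.
- tin: plain steel tin, 48 mm in diameter, 60 mm tall, standing loose on the bench between the trays. Origin in the middle of its underside. Not to be moved.

How it is judged:
By the outcome, as a careful person would: the job done as asked, in the order asked, and still so for the second after the job is handed in, with the robot touching nothing.
It also fails if it takes over 99 s, if anything falls off the work surface, if the arm or the gripper's body presses on something with over 40 N, if the wrist force passes 120 N, or if a joint passes its speed limit or range.

## Robot

A 6-joint arm with a two-finger parallel gripper is mounted at the origin on the work surface. World frame = base frame: x ahead of the robot, y to its left, z up, the work surface at z = 0. Lengths are in mm, angles in rad, forces in N, time in s.
With the tool pointing down it reaches from about 375 to 825 mm from the base axis. Payload 5.5 kg.
Tool frame: the origin (TCP) lies where the fingers leave the gripper's body, on its centre line; the fingertips stand 73 mm ahead of it and the grasp point (between the pads) lies bot.pinch_z ahead of it (bot.pinch_z is the distance from the TCP to the grasp point, in mm); z points along the fingers, y is the line along which they close (so a half turn about z gives the same grasp; the last joint's range is limited). The gripper opens to 85 mm and grips with 20 to 120 N. Pads are 22 mm wide; open, the fingers measure 114 mm over their backs; the gripper's body (76 mm by 85 mm) begins 54 mm behind the grasp point. The pads swing forward as they close: fully open they stand 13 mm farther back than shut.
Start: joints at [-1.239, 0.314, -0.047, 1.21, 0, 1.571], TCP at [195.444, -567.271, 303.899] pointing down, gripper open.
Joint ranges: [-2.67, 2.67], [-0.69, 1.73], [-1.03, 1.25], [-2.08, 2.16], [-1.42, 1.45], [-3.14, 3.14]. Speed limits (rad/s): [2.39, 2.39, 3.01, 3.14, 3.14, 3.14].

## Interface

Orientations are given as [roll, pitch, yaw] about the fixed x, y, z axes, in that order (R = Rz(yaw) Ry(pitch) Rx(roll)).
In Python, from cell import sensors, optics, bot gives the robot as it stands. The module is installed in compiled form; this text tells all that it offers.
- The arm moves only by the shell command python3 -m inch 'ROWS' [OPENING] [FORCE]. ROWS is a JSON object whose one key "steps" holds a list of rows, each a list of 6 numbers: the shift along the tool's x, y, z in cm, then the turn, a rotation vector about the tool's x, y, z in rad. A call has 1 to 20 rows; each row shifts and turns the commanded pose from where the row before left it, along the tool's axes as they then stand; what a row does not reach is not made up. A row lasts 1/10 s, in which the tool goes at most 50 mm and 8.59 degrees, less where a joint would pass 70% of its speed; a pose out of reach is approached as far as the arm can. A call is refused whole if a number of a shift passes 5 or a number of a turn 0.15, either way. A call with a gripper value outside its range is refused whole. OPENING is the opening, from 0 (shut) to 1 (fully open), set as the call begins (- or left out, the last holds). The fingers move at their own pace and stop on an object; FORCE is the grip in N (left out, the last holds). Time passes only in rows, so rows that do not move let the fingers close. It gives the time, the measured TCP pose, the force, the opening and the grip force at its end, in the units of the state.
- sensors.observe(): the state, without advancing time (a new reading comes with each control period).
- optics.camera(name): name is "scene" or "top"; returns the picture (420x560x3 uint8, red, green, blue); there is no depth.
- optics.calibration(name): a dict with "camera_matrix" (3x3 intrinsics, pixels), "rvec" (rotation vector, rad) and "tvec" (3), from world to camera coordinates, as OpenCV has them. Camera axes: x right, y down, z forward; pixel columns grow to the right and rows downward; lengths in mm; the calibration is good to about 2 mm. A picture is of the moment at which its call begins. calibration takes no time and is no camera call.
- bot.finish_job(): hands the job in; it is judged then, once.
The state is a dict: "time_s": time; "joint_positions": joint angles; "joint_velocities": joint speeds; "joint_efforts": joint torques, N m; "ee_pos": TCP position; "ee_rot": TCP orientation; "force": force on the tool from outside, world axes, zero at the start; "wrist_torque": the same for the moment, N m; "grip_width": finger opening in mm; "grip_force": force on a finger pad.
Only numpy, scipy, OpenCV 4.12 (cv2) and the standard library are available. Lean on these libraries where they do the work, as an engineer would, in place of code of your own. Each camera call takes 0.05 s, during which the arm holds its last target. There are 200 camera calls.

## Working session

There is one attempt and no reset: what is moved stays moved. The work goes in short steps, Python scripts to look and compute and a shell command to move; the robot and the scene stay as the last step left them, time stands still between calls to the robot, and variables do not carry over. Pictures are saved under pics/ and viewed, at most 14 in all, crops included, and the job is handed in when it is done.

```bash
mkdir -p pics; python3 - <<'E'
from cell import sensors, optics, bot
import cv2
for n in("top","scene"):
    cv2.imwrite(f"pics/{n}0.png",optics.camera(n)[:,:,::-1])
    c=optics.calibration(n);print(n,c)
print(bot.pinch_z,sensors.observe())
E
```

```text
top {'camera_matrix': array([[540.42379996,   0.        , 286.89106095],
       [  0.        , 540.42379996, 212.14252525],
       [  0.        ,   0.        ,   1.        ]]), 'rvec': array([ 2.21440779, -2.16025802,  0.07203454]), 'tvec': array([-1.09186509e+00,  5.55414278e+02,  1.33600256e+03])}
scene {'camera_matrix': array([[389.07090837,   0.        , 280.85520639],
       [  0.        , 389.07090837, 211.71250144],
       [  0.        ,   0.        ,   1.        ]]), 'rvec': array([ 2.15960209,  1.43319042, -0.46509571]), 'tvec': array([-219.98899017, -374.94503789, 1432.09048678])}
53.900000000000006 {'time_s': 0.1, 'joint_positions': array([-1.23902555e+00,  3.14176101e-01, -4.79439462e-02,  1.21018324e+00,
       -1.74244663e-05,  1.57080065e+00]), 'joint_velocities': array([ 3.99451875e-04, -3.26910653e-03,  2.21440623e-03, -1.05828969e-03,
       -3.67129424e-05,  1.26452526e-03]), 'joint_efforts': array([-2.64188338e-05, -5.40767777e+01,  3.40541875e+01,  1.11401230e-02,
        6.56506768e-05,  2.38071898e-06]), 'ee_pos': array([ 195.30080967, -566.91716367,  303.12362546]), 'ee_rot': array([-3.14008570e+00,  1.74309599e-05,  3.31766479e-01]), 'force': array([-0.27167006, -0.14814705, -0.45104483]), 'wrist_torque': array([0.00680224, 0.05025676, 0.0306403 ]), 'grip_force': 0.0, 'grip_width': 85.60142240752938}
```

View pics/top0.png

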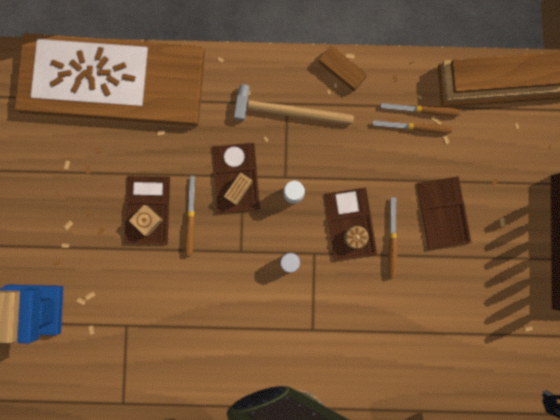

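View pics/scene0.png

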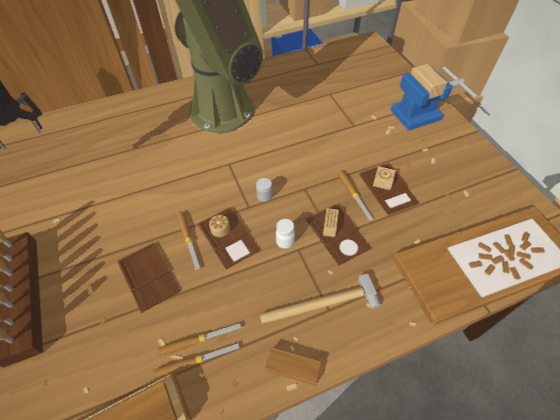

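The top view shows, left to right: the oblong tray holding the corner block (148,212), the round tray holding the reeded block (236,180), the square tray holding the rosette (350,225), and the spare tray (443,213). The pot is at (293,191) and the tin at (290,262). I'll enlarge and measure.

```bash
cat > h.py <<'E'
import numpy as np,cv2
from cell import sensors,optics,bot
def ray(n,uv,z):
    c=optics.calibration(n);R=cv2.Rodrigues(c["rvec"])[0];t=np.ravel(c["tvec"])
    uv=np.atleast_2d(np.float64(uv))
    d=np.c_[uv,np.ones(len(uv))]@np.linalg.inv(c["camera_matrix"]).T@R
    o=-R.T@t
    return (o+d*((z-o[2])/d[:,2])[:,None])[:,:2]
def proj(n,P):
    c=optics.calibration(n);return cv2.projectPoints(np.float64(P).reshape(-1,3),c["rvec"],c["tvec"],c["camera_matrix"],None)[0][:,0]
E
python3 - <<'E'
from h import *
im=cv2.imread("pics/top0.png")
cv2.imwrite("pics/c1.png",cv2.resize(im[135:275,115:315],None,fx=4,fy=4,interpolation=cv2.INTER_CUBIC))
cv2.imwrite("pics/c2.png",cv2.resize(im[135:275,290:490],None,fx=4,fy=4,interpolation=cv2.INTER_CUBIC))
hsv=cv2.cvtColor(im,cv2.COLOR_BGR2HSV)
for p in[(130,185),(165,240),(218,150),(330,200),(370,250),(425,190),(450,230),(100,200),(260,220),(145,212),(270,275)]:print(p,im[p[1],p[0]],hsv[p[1],p[0]])
# white papers
m=((hsv[...,1]<60)&(hsv[...,2]>140)).astype(np.uint8)
n,l,s,c=cv2.connectedComponentsWithStats(m)
for i in range(1,n):
    if s[i,4]>60 and 110<c[i][0]<480 and 130<c[i][1]<290: print(s[i],c[i],ray("top",c[i],10))
E
```

```text
(130, 185) [27 41 69] [ 10 155  69]
(165, 240) [20 38 70] [ 11 182  70]
(218, 150) [13 39 71] [ 13 208  71]
(330, 200) [26 41 71] [ 10 162  71]
(370, 250) [23 43 73] [ 12 175  73]
(425, 190) [19 41 70] [ 13 186  70]
(450, 230) [21 42 70] [ 13 178  70]
(100, 200) [ 51  83 120] [ 14 147 120]
(260, 220) [ 47  75 106] [ 14 142 106]
(145, 212) [ 76 120 166] [ 15 138 166]
(270, 275) [30 58 82] [ 16 162  82]
[224 147  20  20 318] [233.66037736 156.25786164] [[694.64907633 151.30324116]]
[189 177   6  34 126] [191.73809524 193.5952381 ] [[596.83839009 254.24358932]]
[284 180  21  20 324] [294.32716049 190.26851852] [[611.71037159  -4.75905372]]
[133 182  30  13 356] [147.46067416 188.36797753] [[607.3348331  366.65945045]]
[336 192  23  22 410] [346.75365854 202.30243902] [[ 584.46536008 -137.82160782]]
[391 198   5  35 142] [393.33098592 214.02816901] [[ 557.71216582 -255.74758005]]
[281 253  19  19 283] [290.18727915 262.24734982] [[430.21404149   1.29406542]]
```

View pics/c1.png

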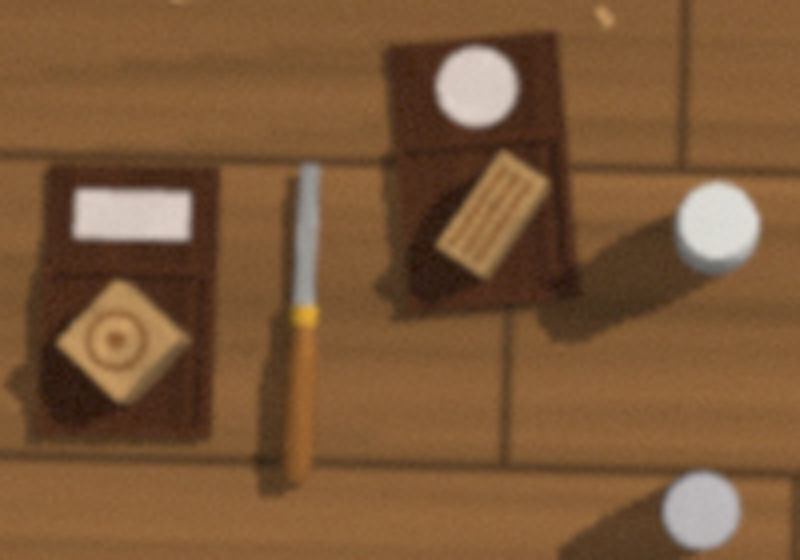

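View pics/c2.png

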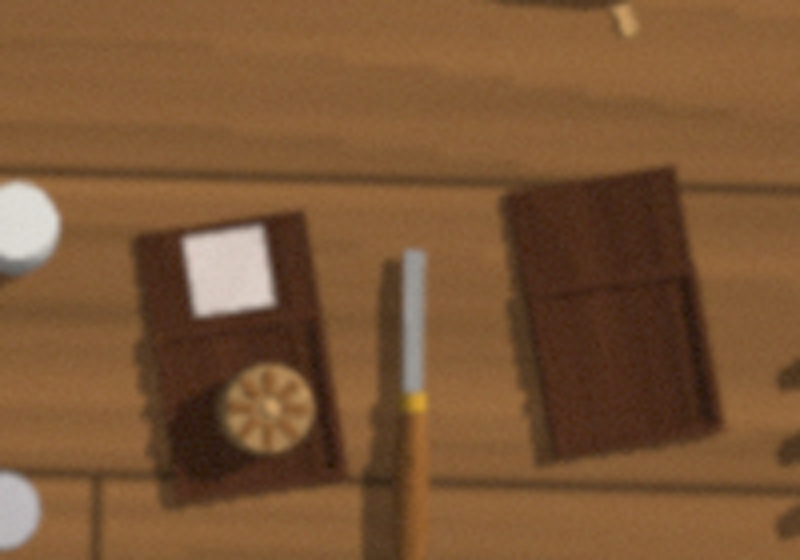

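The crops show every tray and ornament clearly. The ornaments lie off-centre in their pockets, which are unobstructed. Next I fit known shapes to the corner points I read off.

```bash
cat > fit.py <<'E'
from h import *
from scipy.optimize import least_squares
def fit(P,uv,z):
    P=np.float64(P);w=ray("top",uv,z) if np.isscalar(z) else np.vstack([ray("top",a,b) for a,b in zip(uv,z)])
    best=None
    for y0 in np.arange(-3,3,.5):
        def f(p):
            c,s=np.cos(p[2]),np.sin(p[2]);return (P@np.array([[c,s],[-s,c]])+p[:2]-w).ravel()
        r=least_squares(f,[*w.mean(0),y0])
        if best is None or r.cost<best.cost-1e-6:best=r
    return best.x,np.abs(best.fun).max()
if __name__=="__main__":
    A=lambda L,x0:(np.array(L)-1.5)/4+[x0,135]
    T=[[118,54],[118,-54],[-54,-54],[-54,54]]
    pap=dict(oblong=(147.46,188.37),round=(233.66,156.26),square=(346.75,202.3))
    for n,L,x0 in[("oblong",[(50,168),(218,168),(210,440),(40,438)],115),("round",[(388,46),(556,33),(578,295),(402,318)],115),
      ("square",[(137,235),(302,211),(345,478),(172,507)],290),("spare",[(503,197),(673,168),(722,428),(549,465)],290)]:
        uv=A(L,x0);P=T
        if n in pap: uv=np.vstack([uv,pap[n]]);P=T+[[86,0]]
        print(n,fit(P,uv,10))
    S=27;print("corner",fit([[S,S],[S,-S],[-S,-S],[-S,S]],A([(120,278),(190,340),(122,405),(55,342)],115),41))
    a,b=36,17;print("reeded",fit([[a,b],[a,-b],[-a,-b],[-a,b]],A([(507,150),(550,185),(487,280),(436,243)],115),41))
    print("rosette",ray("top",A([(268,408)],290),40))
    print("pot",ray("top",A([(718,225)],115),80),"tin",ray("top",A([(702,510)],115),60))
E
python3 fit.py
```

```text
oblong (array([5.19947914e+02, 3.65195300e+02, 1.21291297e-02]), np.float64(1.388065869630509))
round (array([6.08257379e+02, 1.42948908e+02, 1.05989462e-01]), np.float64(3.3444070481484687))
square (array([ 498.67791072, -150.85686875,   -6.11843674]), np.float64(1.5584684418615211))
spare (array([ 531.68821847, -385.94188578,   -6.09039614]), np.float64(3.9672839119359082))
corner (array([525.93850183, 361.18667669,  -0.73693922]), np.float64(3.8177833830431496))
reeded (array([ 6.10013445e+02,  1.33941049e+02, -5.96135006e-01]), np.float64(2.438154481436129))
rosette [[ 497.77110394 -160.27953309]]
pot [[602.71568186  -3.50003186]] tin [[431.80538257   1.80694565]]
```

```bash
cat > to.py <<'E'
import sys
from h import *
from scipy.spatial.transform import Rotation as Ro
x,y,z,yaw=map(float,sys.argv[1:5])
s=sensors.observe();R=Ro.from_euler("xyz",s["ee_rot"])
Rt=Ro.from_euler("xyz",[np.pi,0,yaw])
d=np.array([x,y,z])-s["ee_pos"]
print("t",round(s["time_s"],2),"pos",s["ee_pos"].round(1),"rot",s["ee_rot"].round(3),"w",round(s["grip_width"],1),"gf",s["grip_force"],"F",s["force"].round(1))
print("shift cm before turn",(R.inv().apply(d)/10).round(2)," after turn",(Rt.inv().apply(d)/10).round(2))
print("turn",(R.inv()*Rt).as_rotvec().round(3))
E
python3 to.py 498 -160 160 0.165
```

```text
t 0.1 pos [ 195.3 -566.9  303.1] rot [-3.14   0.     0.332] w 85.6 gf 0.0 F [-0.3 -0.1 -0.5]
shift cm before turn [ 41.87 -28.59  14.35]  after turn [ 36.54 -35.17  14.31]
turn [-0.002  0.     0.167]
```

```bash
python3 -m inch '{"steps":[[0,0,0,0,0,0.083],[0,0,0,0,0,0.083],[2.03,-1.95,0.79,0,0,0],[2.03,-1.95,0.79,0,0,0],[2.03,-1.95,0.79,0,0,0],[2.03,-1.95,0.79,0,0,0],[2.03,-1.95,0.79,0,0,0],[2.03,-1.95,0.79,0,0,0],[2.03,-1.95,0.79,0,0,0],[2.03,-1.95,0.79,0,0,0],[2.03,-1.95,0.79,0,0,0],[2.03,-1.95,0.79,0,0,0],[2.03,-1.95,0.79,0,0,0],[2.03,-1.95,0.79,0,0,0],[2.03,-1.95,0.79,0,0,0],[2.03,-1.95,0.79,0,0,0],[2.03,-1.95,0.79,0,0,0],[2.03,-1.95,0.79,0,0,0],[2.03,-1.95,0.79,0,0,0],[2.03,-1.95,0.79,0,0,0]]}' 1 40; python3 to.py 498 -160 84 0.165
```

```text
time_s: 2.1
ee_pos: [498.2, -159.7, 161.1]
ee_rot: [-3.141, 0.001, 0.166]
force: [0.2, -0.4, 0.5]
grip_width: 85.4
grip_force: 0.0
t 2.1 pos [ 498.2 -159.7  161.1] rot [-3.141e+00  1.000e-03  1.660e-01] w 85.4 gf 0.0 F [ 0.2 -0.4  0.5]
shift cm before turn [-0.02  0.03  7.71]  after turn [-0.03  0.03  7.71]
turn [-0.     0.001  0.001]
```

Accurate. Descend, then close gently, then lift.

```bash
python3 -m inch '{"steps":[[0,0,1.5,0,0,0],[0,0,1.5,0,0,0],[0,0,1.5,0,0,0],[0,0,1.5,0,0,0],[0,0,1.0,0,0,0],[0,0,0.7,0,0,0],[0,0,0,0,0,0]]}'; python3 -m inch '{"steps":[[0,0,0,0,0,0],[0,0,0,0,0,0],[0,0,0,0,0,0],[0,0,0,0,0,0],[0,0,0,0,0,0],[0,0,0,0,0,0],[0,0,0,0,0,0],[0,0,0,0,0,0],[0,0,0,0,0,0],[0,0,0,0,0,0]]}' 0 40
python3 - <<'E'
from h import *
cv2.imwrite("pics/g1.png",cv2.resize(optics.camera("scene")[120:300,130:370,::-1],None,fx=3,fy=3,interpolation=cv2.INTER_CUBIC));print(bot.pinch_z)
E
```

```text
time_s: 2.8
ee_pos: [497.3, -160.6, 83.8]
ee_rot: [-3.141, 0.002, 0.166]
force: [0.0, 0.3, -0.9]
grip_width: 84.9
grip_force: 0.0
time_s: 3.8
ee_pos: [498.5, -161.0, 85.6]
ee_rot: [3.141, -0.001, 0.166]
force: [-0.9, -0.2, 6.3]
grip_width: 54.6
grip_force: 42.7
53.900000000000006
```

View pics/g1.png

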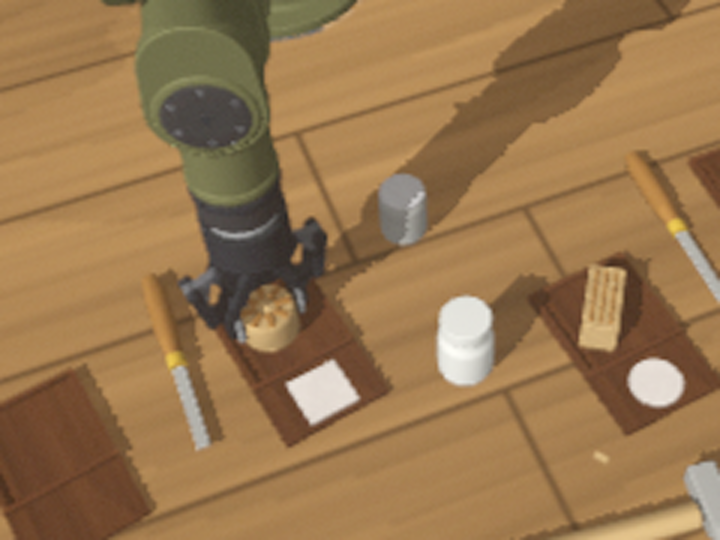

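The picture shows the fingers holding the rosette on either side. Lift it and carry it to the spare tray.

```bash
python3 -m inch '{"steps":[[0,0,-0.5,0,0,0],[0,0,-1.5,0,0,0],[0,0,-1.5,0,0,0],[0,0,-1.5,0,0,0],[0,0,-1,0,0,0],[0,0,0,0,0,0]]}'; python3 to.py 531.5 -386 140 0.193
```

```text
time_s: 4.45
ee_pos: [498.9, -161.1, 146.2]
ee_rot: [3.14, -0.002, 0.166]
force: [1.3, -0.2, -0.4]
grip_width: 54.6
grip_force: 42.3
t 4.45 pos [ 498.9 -161.1  146.2] rot [ 3.14e+00 -2.00e-03  1.66e-01] w 54.6 gf 42.269671395551995 F [ 1.3 -0.2 -0.4]
shift cm before turn [-0.49 22.72  0.64]  after turn [-1.11 22.7   0.62]
turn [ 0.001 -0.002 -0.027]
```

```bash
python3 -m inch '{"steps":[[0,0,0,0,0,-0.027],[-0.09,1,0,0,0,0],[-0.09,2,0,0,0,0],[-0.09,2.2,0,0,0,0],[-0.09,2.2,0,0,0,0],[-0.09,2.2,0,0,0,0],[-0.09,2.2,0,0,0,0],[-0.09,2.2,0,0,0,0],[-0.09,2.2,0,0,0,0],[-0.09,2.2,0,0,0,0],[-0.09,2.2,0,0,0,0],[-0.09,1.6,0,0,0,0],[-0.09,0.5,0,0,0,0],[0,0,0,0,0,0],[0,0,0,0,0,0]]}'; python3 to.py 531.5 -386 85.8 0.193
```

```text
time_s: 5.95
ee_pos: [530.3, -385.0, 144.0]
ee_rot: [-3.14, 0.001, 0.193]
force: [0.1, 0.2, -0.4]
grip_width: 55.1
grip_force: 42.3
t 5.95 pos [ 530.3 -385.   144. ] rot [-3.14e+00  1.00e-03  1.93e-01] w 55.1 gf 42.280353273527 F [ 0.1  0.2 -0.4]
shift cm before turn [0.11 0.13 5.82]  after turn [0.1  0.12 5.82]
turn [-0.001  0.001 -0.   ]
```

```bash
python3 -m inch '{"steps":[[0.1,0.1,1.2,0,0,0],[0,0,1.3,0,0,0],[0,0,1.3,0,0,0],[0,0,1,0,0,0],[0,0,0.5,0,0,0],[0,0,0.4,0,0,0],[0,0,0,0,0,0],[0,0,0,0,0,0]]}'
```

```text
time_s: 6.75
ee_pos: [532.2, -386.6, 88.0]
ee_rot: [3.141, -0.0, 0.193]
force: [0.8, 0.2, -0.9]
grip_width: 54.7
grip_force: 42.3
```

```bash
python3 -m inch '{"steps":[[0,0,0.15,0,0,0],[0,0,0.1,0,0,0],[0,0,0,0,0,0]]}'; python3 -m inch '{"steps":[[0,0,0,0,0,0],[0,0,0,0,0,0],[0,0,0,0,0,0],[0,0,0,0,0,0],[0,0,-1,0,0,0],[0,0,-2,0,0,0],[0,0,-3,0,0,0],[0,0,-3,0,0,0],[0,0,-3,0,0,0],[0,0,0,0,0,0]]}' 0.9; python3 to.py 526 363 200 0.834
```

```text
time_s: 7.05
ee_pos: [532.2, -386.7, 85.7]
ee_rot: [3.141, -0.001, 0.193]
force: [0.0, 0.2, 1.3]
grip_width: 54.3
grip_force: 42.4
time_s: 8.05
ee_pos: [534.2, -388.0, 211.2]
ee_rot: [3.135, -0.006, 0.193]
force: [-0.2, -0.4, 0.4]
grip_width: 77.0
grip_force: 0.0
t 8.05 pos [ 534.2 -388.   211.2] rot [ 3.135 -0.006  0.193] w 77.0 gf 0.0 F [-0.2 -0.4  0.4]
shift cm before turn [ 13.58 -73.88   0.73]  after turn [ 55.07 -51.07   1.12]
turn [ 0.008 -0.004 -0.641]
```

```bash
python3 -m inch '{"steps":[[0.68,-3.69,0.03,0,0,0],[0.68,-3.69,0.03,0,0,0],[0.68,-3.69,0.03,0,0,0],[0.68,-3.69,0.03,0,0,0],[0.68,-3.69,0.03,0,0,0],[0.68,-3.69,0.03,0,0,0],[0.68,-3.69,0.03,0,0,0],[0.68,-3.69,0.03,0,0,0],[0.68,-3.69,0.03,0,0,0],[0.68,-3.69,0.03,0,0,0],[0.68,-3.69,0.03,0,0,0],[0.68,-3.69,0.03,0,0,0],[0.68,-3.69,0.03,0,0,0],[0.68,-3.69,0.03,0,0,0],[0.68,-3.69,0.03,0,0,0],[0.68,-3.69,0.03,0,0,0],[0.68,-3.69,0.03,0,0,0],[0.68,-3.69,0.03,0,0,0],[0.68,-3.69,0.03,0,0,0],[0.68,-3.69,0.03,0,0,0]]}' 1; python3 -m inch '{"steps":[[0,0,0,0,0,-0.128],[0,0,0,0,0,-0.128],[0,0,0,0,0,-0.128],[0,0,0,0,0,-0.128],[0,0,0,0,0,-0.128],[0,0,0,0,0,0]]}';python3 to.py 526 363 84 0.834
python3 - <<'E'
from h import *
im=optics.camera("top")[:,:,::-1]
cv2.imwrite("pics/t2full.png",im);cv2.imwrite("pics/t2.png",cv2.resize(im[140:270,300:500],None,fx=4,fy=4,interpolation=cv2.INTER_CUBIC))
E
```

```text
time_s: 10.05
ee_pos: [540.3, 245.2, 210.6]
ee_rot: [-3.038, 0.001, 0.382]
force: [0.7, 0.1, 0.5]
grip_width: 85.7
grip_force: 0.0
time_s: 10.65
ee_pos: [540.2, 244.6, 210.6]
ee_rot: [-3.058, -0.061, 1.019]
force: [-0.7, 0.2, 0.2]
grip_width: 85.1
grip_force: 0.0
t 10.65 pos [540.2 244.6 210.6] rot [-3.058 -0.061  1.019] w 85.1 gf 0.0 F [-0.7  0.2  0.2]
shift cm before turn [ 8.56 -6.29 13.78]  after turn [ 7.82 -9.01 12.66]
turn [-0.089 -0.053  0.187]
```

View pics/t2.png

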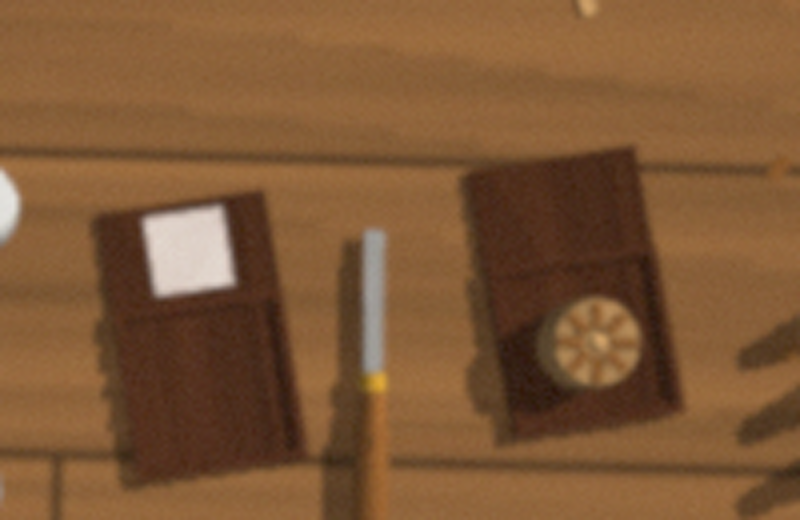

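The rosette is parked face up in the spare pocket, at about (598,342). The last move was clipped by the joint speed limit, so I'll correct the tilt and use smaller rows.

```bash
python3 -m inch '{"steps":[[0,0,0,-0.045,-0.027,0.093],[0,0,0,-0.044,-0.026,0.094],[1.3,-1.5,1,0,0,0],[1.3,-1.5,1,0,0,0],[1.3,-1.5,1,0,0,0],[1.3,-1.5,1,0,0,0],[1.3,-1.5,1,0,0,0],[1.3,-1.5,1,0,0,0],[0,0,0,0,0,0],[0,0,0,0,0,0]]}';python3 to.py 526 363 84 0.834
python3 - <<'E'
from fit import *
p=ray("top",[(598-1.5)/4+300,(342-1.5)/4+140],40)[0];print("rosette",p)
im=cv2.imread("pics/top0.png");hsv=cv2.cvtColor(im,cv2.COLOR_BGR2HSV)
m=((hsv[...,2]>118)).astype(np.uint8)
for n,(x,y) in dict(corner=(145,220),reeded=(238,188)).items():
    k=np.zeros_like(m);k[y-27:y+27,x-20:x+20]=m[y-27:y+27,x-20:x+20]
    N,l,s,c=cv2.connectedComponentsWithStats(k);i=1+np.argmax(s[1:,4])
    pts=cv2.findContours((l==i).astype(np.uint8),0,2)[0][0]
    w=ray("top",pts[:,0],41).astype(np.float32);print(n,cv2.minAreaRect(w),ray("top",c[i],41))
E
```

```text
time_s: 11.7
ee_pos: [525.6, 362.4, 149.7]
ee_rot: [3.141, 0.002, 0.834]
force: [0.3, -0.1, 0.0]
grip_width: 85.5
grip_force: 0.0
t 11.7 pos [525.6 362.4 149.7] rot [3.141e+00 2.000e-03 8.340e-01] w 85.5 gf 0.0 F [ 0.3 -0.1  0. ]
shift cm before turn [ 0.08 -0.01  6.57]  after turn [ 0.07 -0.01  6.57]
turn [ 0.001  0.002 -0.   ]
rosette [ 531.70211189 -387.54674163]
corner ((527.0335693359375, 361.38397216796875), (58.028629302978516, 57.01292419433594), 46.92927551269531) [[526.91738504 361.49046447]]
reeded ((610.59130859375, 134.877197265625), (37.882999420166016, 72.90223693847656), 57.328060150146484) [[610.50251833 135.05572594]]
```

```bash
python3 -m inch '{"steps":[[0.05,0,1.5,0,0,0],[0,0,1.5,0,0,0],[0,0,1.5,0,0,0],[0,0,1.0,0,0,0],[0,0,0.7,0,0,0],[0,0,0.2,0,0,0],[0,0,0,0,0,0]]}'; python3 -m inch '{"steps":[[0,0,0,0,0,0],[0,0,0,0,0,0],[0,0,0,0,0,0],[0,0,0,0,0,0],[0,0,0,0,0,0],[0,0,0,0,0,0],[0,0,0,0,0,0],[0,0,0,0,0,0],[0,0,0,0,0,0],[0,0,0,0,0,0]]}' 0 40;python3 to.py 499 -151 160 0.165
```

```text
time_s: 12.4
ee_pos: [526.4, 362.2, 86.1]
ee_rot: [3.141, 0.001, 0.833]
force: [-0.4, -0.2, -0.0]
grip_width: 85.4
grip_force: 0.0
time_s: 13.4
ee_pos: [526.9, 362.7, 87.3]
ee_rot: [3.141, -0.001, 0.833]
force: [-0.4, 0.5, 6.4]
grip_width: 53.2
grip_force: 43.5
t 13.4 pos [526.9 362.7  87.3] rot [ 3.141e+00 -1.000e-03  8.330e-01] w 53.2 gf 43.47767472267151 F [-0.4  0.5  6.4]
shift cm before turn [-39.88  32.5   -7.3 ]  after turn [-11.19  50.21  -7.27]
turn [ 0.    -0.001  0.668]
```

```bash
python3 -m inch '{"steps":[[0,0,-0.5,0,0,0],[0,0,-1.5,0,0,0],[0,0,-2,0,0,0],[0,0,-2,0,0,0],[0,0,-1.5,0,0,0.1],[0,0,-1.5,0,0,0.1],[0,0,-1,0,0,0.1],[0,0,-0.5,0,0,0.1],[0,0,0,0,0,0.1],[0,0,0,0,0,0.1],[0,0,0,0,0,0.068],[0,0,0,0,0,0],[0,0,0,0,0,0]]}';python3 to.py 499 -151 185 0.165
```

```text
time_s: 14.7
ee_pos: [581.4, 253.4, 191.7]
ee_rot: [-3.042, 0.019, 0.372]
force: [-0.8, 1.0, -0.2]
grip_width: 53.4
grip_force: 42.9
t 14.7 pos [581.4 253.4 191.7] rot [-3.042  0.019  0.372] w 53.4 gf 42.851096391677856 F [-0.8  1.  -0.2]
shift cm before turn [-22.34  34.63  -2.35]  after turn [-14.77  38.54   0.67]
turn [-0.097  0.029  0.205]
```

```bash
python3 -m inch '{"steps":[[-0.2,1,0,0,0,0],[-0.5,2,0,0,0,0],[-0.5,2.3,0,0,0,0],[-0.5,2.3,0,0,0,0],[-0.5,2.3,0,0,0,0],[-0.5,2.3,0,0,0,0],[-0.5,2.3,0,0,0,0],[-0.5,2.3,0,0,0,0],[-0.5,2.3,0,0,0,0],[-0.5,2.3,0,0,0,0],[-0.5,2.3,0,0,0,0],[-0.5,2.3,0,0,0,0],[-0.5,2.3,0,0,0,0],[-0.5,2.3,0,0,0,0],[-0.5,2.3,0,0,0,0],[-0.5,2.3,0,0,0,0],[-0.5,2.3,0,0,0,0],[-0.5,2.3,0,0,0,0],[-0.5,2.3,0,0,0,0],[-0.5,2,0,0,0,0]]}';python3 to.py 499 -151 150 0.165
```

```text
time_s: 16.7
ee_pos: [649.8, -191.2, 149.1]
ee_rot: [-3.042, 0.02, 0.373]
force: [0.0, 0.3, -0.5]
grip_width: 53.5
grip_force: 42.8
t 16.7 pos [ 649.8 -191.2  149.1] rot [-3.042  0.02   0.373] w 53.5 gf 42.82741606235504 F [ 0.   0.3 -0.5]
shift cm before turn [-12.57  -9.18   1.08]  after turn [-14.21  -6.45  -0.09]
turn [-0.097  0.03   0.207]
```

Two anomalies: the turn dragged the TCP sideways, and I queued the next move blind, so the block passed near the pot. I'll check the joints and the scene before going on.

```bash
python3 - <<'E'
from h import *
s=sensors.observe();print(s["joint_positions"].round(3))
im=optics.camera("scene")[:,:,::-1]
cv2.imwrite("pics/s3.png",cv2.resize(im[100:310,100:440],None,fx=2.3,fy=2.3,interpolation=cv2.INTER_CUBIC))
a=cv2.imread("pics/scene0.png")
d=cv2.absdiff(a,im).max(2);print("pot diff",d[215:250,273:298].mean(),"tin diff",d[178:202,254:274].mean(),"bg",d[300:400,300:400].mean())
E
```

```text
[-0.311  0.603  0.032  1.078  0.064  2.456]
pot diff 15.050285714285714 tin diff 7.433333333333334 bg 7.4721
```

View pics/s3.png

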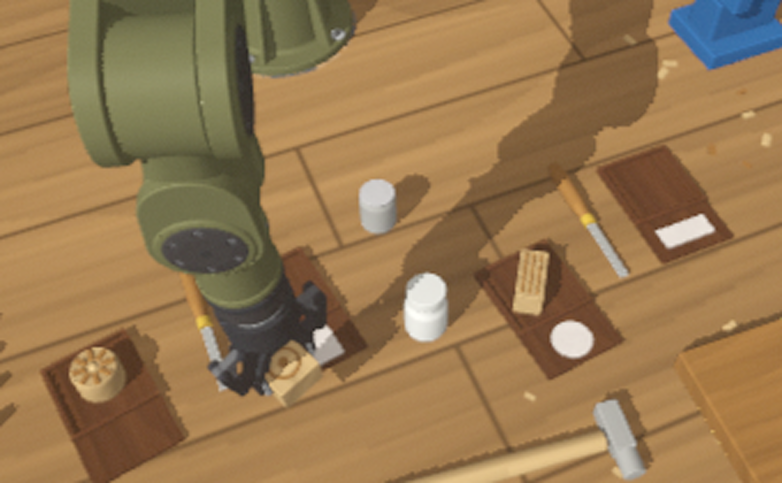

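The pot and tin are undisturbed, and the block is still in the grip. The cause is joint 6 at its limit: q6 = q1 − yaw + π, so yaw must stay at or above q1. I'll correct the pose here, where it's free.

```bash
python3 -m inch '{"steps":[[0,0,0,-0.033,0.01,0.07],[0,0,0,-0.032,0.01,0.07],[0,0,0,-0.032,0.01,0.067],[-1.42,-0.65,0,0,0,0],[-1.42,-0.65,0,0,0,0],[-1.42,-0.65,0,0,0,0],[-1.42,-0.65,0,0,0,0],[-1.42,-0.65,0,0,0,0],[-1.42,-0.65,0,0,0,0],[-1.42,-0.65,0,0,0,0],[-1.42,-0.65,0,0,0,0],[-1.42,-0.65,0,0,0,0],[-1.42,-0.65,0,0,0,0],[0,0,0,0,0,0],[0,0,0,0,0,0]]}';python3 to.py 498.7 -151 89 0.165
python3 - <<'E'
from h import *
im=optics.camera("top")[:,:,::-1]
cv2.imwrite("pics/t4.png",cv2.resize(im[150:270,300:400],None,fx=5,fy=5,interpolation=cv2.INTER_CUBIC))
E
```

```text
time_s: 18.25
ee_pos: [499.4, -149.7, 149.6]
ee_rot: [3.141, -0.001, 0.165]
force: [0.3, -0.4, 0.2]
grip_width: 53.0
grip_force: 42.8
t 18.25 pos [ 499.4 -149.7  149.6] rot [ 3.141e+00 -1.000e-03  1.650e-01] w 53.0 gf 42.83315062522888 F [ 0.3 -0.4  0.2]
shift cm before turn [-0.1   0.11  6.06]  after turn [-0.09  0.12  6.06]
turn [ 0.001 -0.001 -0.   ]
```

View pics/t4.png

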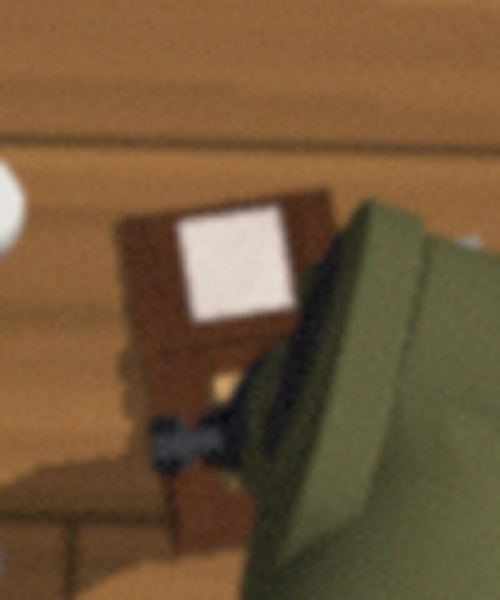

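The block hangs over the square tray's pocket, mostly hidden by the arm. Lower it.

```bash
python3 -m inch '{"steps":[[-0.1,0.1,1.2,0,0,0],[0,0,1.3,0,0,0],[0,0,1.3,0,0,0],[0,0,1,0,0,0],[0,0,0.6,0,0,0],[0,0,0.4,0,0,0],[0,0,0.2,0,0,0],[0,0,0.15,0,0,0],[0,0,0,0,0,0]]}'
```

```text
time_s: 19.2
ee_pos: [498.3, -151.0, 87.9]
ee_rot: [3.141, -0.0, 0.164]
force: [-0.2, -0.1, -1.5]
grip_width: 53.2
grip_force: 42.8
```

```bash
python3 -m inch '{"steps":[[0,0,0.1,0,0,0],[0,0,0,0,0,0]]}'; python3 -m inch '{"steps":[[0,0,0,0,0,0],[0,0,0,0,0,0],[0,0,0,0,0,0],[0,0,0,0,0,0],[0,0,-1,0,0,0],[0,0,-2,0,0,0],[0,0,-3,0,0,0],[0,0,-3,0,0,0],[0,0,-3,0,0,0],[0,0,0,0,0,0],[0,0,0,0,0,0]]}' 1; python3 to.py 610.5 134.5 160 2.56
```

```text
time_s: 19.4
ee_pos: [498.5, -151.0, 87.2]
ee_rot: [3.141, -0.001, 0.164]
force: [-0.6, 0.9, 1.1]
grip_width: 53.2
grip_force: 43.0
time_s: 20.5
ee_pos: [498.6, -151.1, 207.9]
ee_rot: [3.141, -0.002, 0.164]
force: [-0.4, -0.4, -0.2]
grip_width: 85.4
grip_force: 0.0
t 20.5 pos [ 498.6 -151.1  207.9] rot [ 3.141e+00 -2.000e-03  1.640e-01] w 85.4 gf 0.0 F [-0.4 -0.4 -0.2]
shift cm before turn [ 15.69 -26.35   4.79]  after turn [ 6.34 30.01  4.79]
turn [ 0.003  0.    -2.396]
```

```bash
python3 -m inch '{"steps":[[0,0,0,0,0,-0.14],[0,0,0,0,0,-0.14],[0,0,0,0,0,-0.14],[0,0,0,0,0,-0.14],[0,0,0,0,0,-0.14],[0,0,0,0,0,-0.14],[0,0,0,0,0,-0.14],[0,0,0,0,0,-0.14],[0,0,0,0,0,-0.14],[0,0,0,0,0,-0.14],[0,0,0,0,0,-0.14],[0,0,0,0,0,-0.14],[0,0,0,0,0,-0.14],[0,0,0,0,0,-0.14],[0,0,0,0,0,-0.14],[0,0,0,0,0,-0.14],[0,0,0,0,0,-0.14],[0,0,0,0,0,-0.016],[0,0,0,0,0,0]]}'; python3 to.py 610.5 134.5 160 2.56
```

```text
time_s: 22.4
ee_pos: [497.5, -150.7, 205.9]
ee_rot: [-3.141, -0.002, 2.557]
force: [0.5, 0.1, -0.8]
grip_width: 85.5
grip_force: 0.0
t 22.4 pos [ 497.5 -150.7  205.9] rot [-3.141e+00 -2.000e-03  2.557e+00] w 85.5 gf 0.0 F [ 0.5  0.1 -0.8]
shift cm before turn [ 6.31 30.03  4.58]  after turn [ 6.23 30.04  4.59]
turn [-0.    -0.002 -0.003]
```

```bash
python3 -m inch '{"steps":[[0.42,2,0,0,0,0],[0.42,2,0,0,0,0],[0.42,2,0,0,0,0],[0.42,2,0,0,0,0],[0.42,2,0,0,0,0],[0.42,2,0,0,0,0],[0.42,2,0,0,0,0],[0.42,2,0,0,0,0],[0.42,2,0,0,0,0],[0.42,2,0,0,0,0],[0.42,2,0,0,0,0],[0.42,2,0,0,0,0],[0.42,2,0,0,0,0],[0.42,2,0,0,0,0],[0.42,2,0,0,0,0],[0,0,1.5,0,0,0],[0,0,1.5,0,0,0],[0,0,1.5,0,0,0],[0,0,0,0,0,0]]}'; python3 to.py 610.5 134.5 86 2.56
python3 - <<'E'
from h import *
im=optics.camera("top")[:,:,::-1]
cv2.imwrite("pics/t5full.png",im)
cv2.imwrite("pics/t5.png",cv2.resize(im[135:275,210:480],None,fx=2.9,fy=2.9,interpolation=cv2.INTER_CUBIC))
E
```

```text
time_s: 24.3
ee_pos: [609.1, 134.7, 159.4]
ee_rot: [-3.139, -0.003, 2.56]
force: [-1.7, -0.3, -0.1]
grip_width: 85.4
grip_force: 0.0
t 24.3 pos [609.1 134.7 159.4] rot [-3.139e+00 -3.000e-03  2.560e+00] w 85.4 gf 0.0 F [-1.7 -0.3 -0.1]
shift cm before turn [-0.15  0.08  7.34]  after turn [-0.13  0.06  7.34]
turn [-0.003 -0.003 -0.   ]
```

View pics/t5.png

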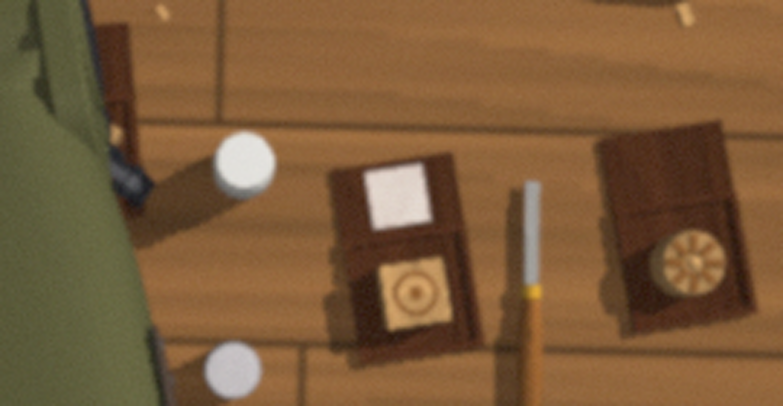

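The corner block lies aligned in the square tray's pocket, rings at (416,292). Pot and tin are unmoved. Now grasp the reeded block.

```bash
python3 -m inch '{"steps":[[-0.1,0.05,1.5,0,0,0],[0,0,1.5,0,0,0],[0,0,1.5,0,0,0],[0,0,1.3,0,0,0],[0,0,1,0,0,0],[0,0,0.3,0,0,0],[0,0,0.1,0,0,0],[0,0,0,0,0,0]]}'; python3 -m inch '{"steps":[[0,0,0,0,0,0],[0,0,0,0,0,0],[0,0,0,0,0,0],[0,0,0,0,0,0],[0,0,0,0,0,0],[0,0,0,0,0,0],[0,0,0,0,0,0],[0,0,0,0,0,0],[0,0,0,0,0,0],[0,0,0,0,0,0],[0,0,0,0,0,0],[0,0,0,0,0,0]]}' 0 40;python3 to.py 520 365 175 1.583
python3 - <<'E'
from h import *
p=ray("top",[(416-1)/2.9+210,(292-1)/2.9+135],44)[0];d=p-[498.7,-150.9];c,s=np.cos(.165),np.sin(.165);print(p,d@[[c,-s],[s,c]])
E
```

```text
time_s: 25.15
ee_pos: [611.7, 134.2, 90.0]
ee_rot: [3.141, 0.001, 2.56]
force: [0.6, -0.4, 0.4]
grip_width: 85.5
grip_force: 0.0
time_s: 26.35
ee_pos: [611.9, 134.3, 90.3]
ee_rot: [3.141, 0.001, 2.56]
force: [-0.5, 0.3, 5.4]
grip_width: 33.1
grip_force: 41.8
t 26.35 pos [611.9 134.3  90.3] rot [3.141e+00 1.000e-03 2.560e+00] w 33.1 gf 41.822465658187866 F [-0.5  0.3  5.4]
shift cm before turn [20.35 14.23 -8.48]  after turn [23.18 -8.91 -8.47]
turn [0.001 0.    0.977]
[ 500.59664016 -151.08146023] [ 1.8410754  -0.49052327]
```

```bash
python3 -m inch '{"steps":[[0,0,-0.5,0,0,0],[0,0,-1.5,0,0,0],[0,0,-2,0,0,0],[0,0,-2,0,0,0],[0,0,-1.5,0,0,0],[0,0,-0.5,0,0,0],[0,0,0,0,0,0.109],[0,0,0,0,0,0.109],[0,0,0,0,0,0.109],[0,0,0,0,0,0.109],[0,0,0,0,0,0.109],[0,0,0,0,0,0.108],[0,0,0,0,0,0.108],[0,0,0,0,0,0.108],[0,0,0,0,0,0.108],[0,0,0,0,0,0]]}';python3 to.py 520 365 170 1.583
```

```text
time_s: 27.95
ee_pos: [611.0, 134.1, 169.4]
ee_rot: [-3.141, 0.0, 1.583]
force: [0.1, -0.2, -0.3]
grip_width: 33.5
grip_force: 41.2
t 27.95 pos [611.  134.1 169.4] rot [-3.141  0.     1.583] w 33.5 gf 41.19608759880066 F [ 0.1 -0.2 -0.3]
shift cm before turn [23.2  -8.83 -0.06]  after turn [23.2  -8.82 -0.06]
turn [-0.001  0.    -0.   ]
```

```bash
python3 -m inch '{"steps":[[1,-0.38,0,0,0,0],[1.9,-0.72,0,0,0,0],[1.9,-0.72,0,0,0,0],[1.9,-0.72,0,0,0,0],[1.9,-0.72,0,0,0,0],[1.9,-0.72,0,0,0,0],[1.9,-0.72,0,0,0,0],[1.9,-0.72,0,0,0,0],[1.9,-0.72,0,0,0,0],[1.9,-0.72,0,0,0,0],[1.9,-0.72,0,0,0,0],[1.9,-0.72,0,0,0,0],[1.3,-0.53,0,0,0,0],[0,0,1.5,0,0,0],[0,0,1.5,0,0,0],[0,0,0,0,0,0],[0,0,0,0,0,0]]}';python3 to.py 520 365 92 1.583
```

```text
time_s: 29.65
ee_pos: [520.0, 363.8, 138.4]
ee_rot: [-3.14, 0.002, 1.582]
force: [-0.4, -0.2, -0.6]
grip_width: 33.2
grip_force: 41.2
t 29.65 pos [520.  363.8 138.4] rot [-3.140e+00  2.000e-03  1.582e+00] w 33.2 gf 41.1912739276886 F [-0.4 -0.2 -0.6]
shift cm before turn [0.13 0.01 4.64]  after turn [0.12 0.01 4.64]
turn [-0.002  0.002 -0.001]
```

```bash
python3 -m inch '{"steps":[[0.1,0,1.2,0,0,0],[0,0,1.2,0,0,0],[0,0,1,0,0,0],[0,0,0.6,0,0,0],[0,0,0.4,0,0,0],[0,0,0.2,0,0,0],[0,0,0,0,0,0]]}'
```

```text
time_s: 30.35
ee_pos: [520.3, 366.1, 93.6]
ee_rot: [-3.142, 0.0, 1.583]
force: [-0.4, -0.5, -0.4]
grip_width: 33.2
grip_force: 41.2
```

```bash
python3 -m inch '{"steps":[[-0.05,0,0.15,0,0,0],[0,0,0.1,0,0,0],[0,0,0.1,0,0,0],[0,0,0,0,0,0]]}';  python3 -m inch '{"steps":[[0,0,0,0,0,0],[0,0,0,0,0,0],[0,0,0,0,0,0],[0,0,0,0,0,0],[0,0,-1,0,0,0],[0,0,-2,0,0,0],[0,0,-3,0,0,0],[0,0,-3,0,0,0],[0,0,-3,0,0,0],[0,0,0,0,0,0],[0,0,0,0,0,0]]}' 1; python3 to.py 532 -387 200 1.58
```

```text
time_s: 30.75
ee_pos: [520.4, 365.7, 90.3]
ee_rot: [3.141, -0.0, 1.583]
force: [-0.6, 0.0, -0.3]
grip_width: 33.0
grip_force: 41.3
time_s: 31.85
ee_pos: [520.8, 366.0, 211.6]
ee_rot: [3.14, -0.001, 1.583]
force: [-0.2, -0.7, 0.1]
grip_width: 85.1
grip_force: 0.0
t 31.85 pos [520.8 366.  211.6] rot [ 3.140e+00 -1.000e-03  1.583e+00] w 85.1 gf 0.0 F [-0.2 -0.7  0.1]
shift cm before turn [-75.31   0.21   1.06]  after turn [-75.3    0.43   1.16]
turn [ 0.002 -0.001  0.003]
```

```bash
python3 -m inch '{"steps":[[-2.1,0,0,0,0,0],[-2.1,0,0,0,0,0],[-2.1,0,0,0,0,0],[-2.1,0,0,0,0,0],[-2.1,0,0,0,0,0],[-2.1,0,0,0,0,0],[-2.1,0,0,0,0,0],[-2.1,0,0,0,0,0],[-2.1,0,0,0,0,0],[-2.1,0,0,0,0,0],[-2.1,0,0,0,0,0],[-2.1,0,0,0,0,0],[-2.1,0,0,0,0,0],[-2.1,0,0,0,0,0],[-2.1,0,0,0,0,0],[-2.1,0,0,0,0,0],[-2.1,0,0,0,0,0],[-2.1,0,0,0,0,0],[0,0,0,0,0,0]]}';python3 to.py 532 -387 200 1.583
python3 -m inch '{"steps":[[-2.1,0,0,0,0,0],[-2.1,0,0,0,0,0],[-2.1,0,0,0,0,0],[-2.1,0,0,0,0,0],[-2.1,0,0,0,0,0],[-2.1,0,0,0,0,0],[-2.1,0,0,0,0,0],[-2.1,0,0,0,0,0],[-2.1,0,0,0,0,0],[-2.1,0,0,0,0,0],[-2.1,0,0,0,0,0],[-2.1,0,0,0,0,0],[-2.1,0,0,0,0,0],[-2.1,0,0,0,0,0],[-2.1,0,0,0,0,0],[-2.1,0,0,0,0,0],[-2.1,0,0,0,0,0],[-1.8,0,0,0,0,0],[0,0,0,0,0,0]]}';python3 to.py 532 -387 86 1.583
python3 - <<'E'
from h import *
im=optics.camera("top")[:,:,::-1]
cv2.imwrite("pics/t6full.png",im)
cv2.imwrite("pics/t6.png",cv2.resize(im[135:275,115:315],None,fx=4,fy=4,interpolation=cv2.INTER_CUBIC))
E
```

```text
time_s: 33.75
ee_pos: [523.9, -15.1, 209.8]
ee_rot: [-3.141, 0.001, 1.579]
force: [1.1, 1.0, -0.3]
grip_width: 85.3
grip_force: 0.0
t 33.75 pos [523.9 -15.1 209.8] rot [-3.141e+00  1.000e-03  1.579e+00] w 85.3 gf 0.0 F [ 1.1  1.  -0.3]
shift cm before turn [-37.19   0.5    1.01]  after turn [-37.19   0.35   0.98]
turn [-0.001  0.001 -0.004]
time_s: 35.65
ee_pos: [529.1, -389.5, 209.9]
ee_rot: [3.142, 0.001, 1.581]
force: [-1.0, 0.6, 0.1]
grip_width: 85.4
grip_force: 0.0
t 35.65 pos [ 529.1 -389.5  209.9] rot [3.142e+00 1.000e-03 1.581e+00] w 85.4 gf 0.0 F [-1.   0.6  0.1]
shift cm before turn [ 0.25  0.29 12.39]  after turn [ 0.25  0.29 12.39]
turn [ 0.     0.001 -0.002]
```

View pics/t6.png

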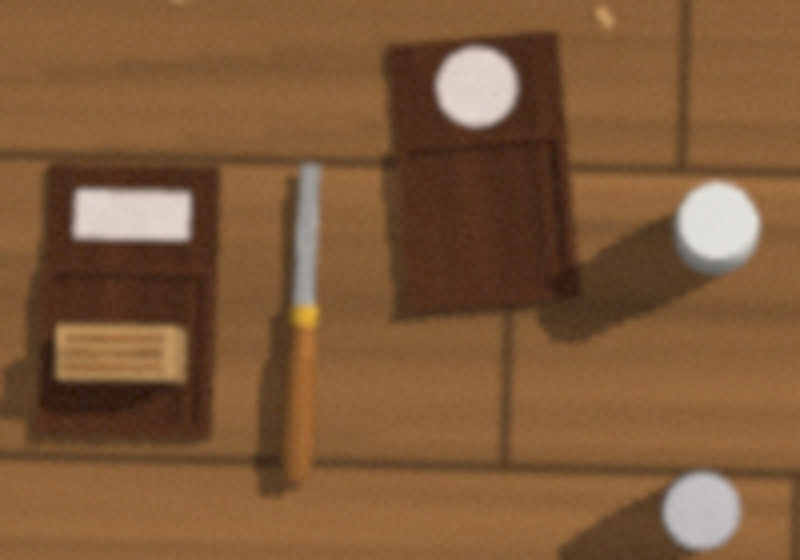

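The reeded block lies along the oblong tray's pocket, about (115,351), and the round tray is empty. Verify numerically and grasp the rosette.

```bash
python3 - <<'E'
from h import *
print("reeded",ray("top",[(115-1.5)/4+115,(351-1.5)/4+135],42),"want 521,365.5")
E
python3 -m inch '{"steps":[[0.25,0.29,2,0,0,0],[0,0,2.5,0,0,0],[0,0,2.5,0,0,0],[0,0,2,0,0,0],[0,0,1.5,0,0,0],[0,0,1.2,0,0,0],[0,0,0.5,0,0,0],[0,0,0.2,0,0,0],[0,0,0,0,0,0]]}'; python3 -m inch '{"steps":[[0,0,0,0,0,0],[0,0,0,0,0,0],[0,0,0,0,0,0],[0,0,0,0,0,0],[0,0,0,0,0,0],[0,0,0,0,0,0],[0,0,0,0,0,0],[0,0,0,0,0,0],[0,0,0,0,0,0],[0,0,0,0,0,0]]}' 0 40;python3 to.py 609 142.5 185 1.583
```

```text
reeded [[519.75517854 364.81713996]] want 521,365.5
time_s: 36.6
ee_pos: [532.6, -385.0, 86.7]
ee_rot: [3.141, 0.0, 1.583]
force: [0.2, 0.4, 0.2]
grip_width: 85.2
grip_force: 0.0
time_s: 37.6
ee_pos: [532.8, -385.2, 87.5]
ee_rot: [3.14, 0.001, 1.583]
force: [-1.3, 0.9, 5.9]
grip_width: 55.0
grip_force: 42.3
t 37.6 pos [ 532.8 -385.2   87.5] rot [3.140e+00 1.000e-03 1.583e+00] w 55.0 gf 42.26496742106974 F [-1.3  0.9  5.9]
shift cm before turn [52.66  8.27 -9.79]  after turn [52.67  8.27 -9.75]
turn [ 0.001  0.001 -0.   ]
```

```bash
python3 -m inch '{"steps":[[0,0,-0.5,0,0,0],[0,0,-1.5,0,0,0],[0,0,-2,0,0,0],[0,0,-2.5,0,0,0],[0,0,-2.5,0,0,0],[0,0,-1.5,0,0,0],[0,0,-0.5,0,0,0],[1,0,0,0,0,0],[2,0,0,0,0,0],[2,0,0,0,0,0],[2,0,0,0,0,0],[2,0,0,0,0,0],[2,0,0,0,0,0],[2,0,0,0,0,0],[2,0,0,0,0,0],[2,0,0,0,0,0],[2,0,0,0,0,0],[2,0,0,0,0,0],[2,0,0,0,0,0],[2,0,0,0,0,0]]}'; python3 to.py 609 142.5 185 1.583
```

```text
time_s: 39.6
ee_pos: [529.1, -133.1, 196.3]
ee_rot: [3.141, 0.0, 1.583]
force: [-0.0, -0.0, -1.0]
grip_width: 54.9
grip_force: 42.3
t 39.6 pos [ 529.1 -133.1  196.3] rot [3.141 0.    1.583] w 54.9 gf 42.30813017114997 F [-0. -0. -1.]
shift cm before turn [27.46  8.33  1.13]  after turn [27.46  8.33  1.13]
turn [0. 0. 0.]
```

```bash
python3 -m inch '{"steps":[[2,0,0,0,0,0],[2,0,0,0,0,0],[2,0,0,0,0,0],[2,0,0,0,0,0],[2,0,0,0,0,0],[2,0,0,0,0,0],[2,0,0,0,0,0],[2,0,0,0,0,0],[2,0,0,0,0,0],[2,0,0,0,0,0],[2,0.8,0,0,0,0],[2,1.5,0,0,0,0],[2,2,0,0,0,0],[1,2,0,0,0,0],[0,1.5,0,0,0,0],[0,0.5,0,0,0,0],[0,0,0,0,0,0],[0,0,0,0,0,0]]}'; python3 to.py 609 142.5 90 1.583
```

```text
time_s: 41.4
ee_pos: [608.1, 136.1, 196.1]
ee_rot: [-3.141, 0.0, 1.583]
force: [0.3, -0.3, -0.8]
grip_width: 54.6
grip_force: 42.3
t 41.4 pos [608.1 136.1 196.1] rot [-3.141  0.     1.583] w 54.6 gf 42.33362691476941 F [ 0.3 -0.3 -0.8]
shift cm before turn [ 0.64  0.11 10.61]  after turn [ 0.64  0.1  10.61]
turn [-0.001  0.    -0.   ]
```

```bash
python3 -m inch '{"steps":[[0.4,0.1,1,0,0,0],[0.4,0,2,0,0,0],[0,0,2,0,0,0],[0,0,2,0,0,0],[0,0,1.5,0,0,0],[0,0,1,0,0,0],[0,0,0.5,0,0,0],[0,0,0.4,0,0,0],[0,0,0,0,0,0],[0,0,0,0,0,0]]}'
```

```text
time_s: 42.4
ee_pos: [610.4, 144.3, 92.9]
ee_rot: [3.141, -0.0, 1.583]
force: [-0.0, 0.3, -0.4]
grip_width: 54.4
grip_force: 42.3
```

```bash
python3 -m inch '{"steps":[[0,-0.1,0.2,0,0,0],[0,0,0.15,0,0,0],[0,0,0.1,0,0,0],[0,0,0.05,0,0,0],[0,0,0,0,0,0]]}'
```

```text
time_s: 42.9
ee_pos: [608.9, 144.2, 87.5]
ee_rot: [3.141, 0.0, 1.583]
force: [-1.3, -0.3, 2.6]
grip_width: 54.7
grip_force: 42.6
```

Seated (2.6 N upward). Release, lift, and move clear to look.

```bash
python3 -m inch '{"steps":[[0,0,0,0,0,0],[0,0,0,0,0,0],[0,0,0,0,0,0],[0,0,0,0,0,0],[0,0,-1,0,0,0],[0,0,-2,0,0,0],[0,0,-3,0,0,0],[0,0,-3,0,0,0],[0,0,-3,0,0,0],[0,0,0,0,0,0],[-2,0,0,0,0,0],[-2,-1,0,0,0,0],[-2,-2,0,0,0,0],[-2,-2,0,0,0,0],[-2,-2,0,0,0,0],[-2,-2,0,0,0,0],[-2,-2,0,0,0,0],[-2,-1,0,0,0,0],[-2,0,0,0,0,0],[-2,0,0,0,0,0]]}' 1; python3 -m inch '{"steps":[[-2,0,0,0,0,0],[-2,0,0,0,0,0],[-2,0,0,0,0,0],[-2,0,0,0,0,0],[-2,0,0,0,0,0],[-2,0,0,0,0,0],[-2,0,0,0,0,0],[-2,0,0,0,0,0],[-2,0,0,0,0,0],[-2,0,0,0,0,0],[-2,0,0,0,0,0],[-2,0,0,0,0,0],[-2,0,0,0,0,0],[-2,0,0,0,0,0],[-2,0,0,0,0,0],[0,0,0,0,0,0],[0,0,0,0,0,0]]}'
python3 - <<'E'
from h import *
im=optics.camera("top")[:,:,::-1]
cv2.imwrite("pics/t7.png",cv2.resize(im[135:275,115:385],None,fx=2.9,fy=2.9,interpolation=cv2.INTER_CUBIC))
E
```

```text
time_s: 44.9
ee_pos: [490.6, -58.0, 207.3]
ee_rot: [3.142, 0.0, 1.583]
force: [-0.3, -0.4, 0.2]
grip_width: 85.7
grip_force: 0.0
time_s: 46.6
ee_pos: [494.7, -357.6, 207.0]
ee_rot: [-3.141, -0.001, 1.582]
force: [-0.2, 0.9, -0.8]
grip_width: 85.5
grip_force: 0.0
```

View pics/t7.png

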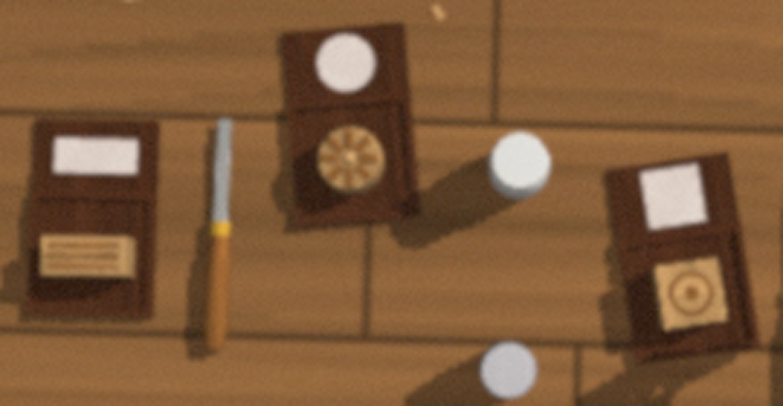

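All three lie face up in their trays: rosette (350,158), reeded block (86,256), corner block (690,293). Pot and tin haven't moved. One numeric check, then hand in.

```bash
python3 - <<'E'
from h import *
p=ray("top",[(350-1)/2.9+115,(158-1)/2.9+135],40)[0];print(p,"want 609,142.5")
if np.hypot(*(p-[609,142.5]))<5: print(bot.finish_job())
E
```

```text
[607.68106976 141.47771306] want 609,142.5
the job is handed in; nothing more can be done
None
```

The rosette was parked first in the spare tray. All three ornaments now lie face up in their own trays, each within about 2 mm of the pocket's middle by camera; the pot and tin look unmoved, and the job is handed in at about 47 s.

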